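# Pack the hearing-aid care caddy

### The arm

A 7-joint arm with a two-finger parallel gripper is mounted at the origin on the work surface. World frame = base frame: x ahead of the robot, y to its left, z up, the work surface at z = 0. Lengths are in m, angles in degrees, forces in N, time in s.
With the tool pointing down it reaches from about 0.35 to 0.775 m from the base axis. Payload 3.1 kg.
Tool frame: the origin (TCP) lies on the centre line of the jaws, within the pads' length; the fingertips stand 17 mm ahead of it and the grasp point (between the pads) lies 2 mm behind it (robot.tip_reach is the distance from the TCP to the fingertips, in m); z points along the fingers, y is the line along which they close (so a half turn about z gives the same grasp; the last joint's range is limited). The gripper opens to 85 mm and grips with 20 to 120 N. Pads are 22 mm wide; open, the fingers measure 114 mm over their backs; the gripper's body (76 mm by 85 mm) begins 54 mm behind the grasp point. The pads swing forward as they close: fully open they stand 13 mm farther back than shut.
Start: joints at [67.626, 17.813, 0.802, 86.603, -0.252, 75.585, -1.558], TCP at [0.188, -0.517, 0.219] pointing down, gripper open.
Joint ranges: [-154.91, 154.91], [-16.99, 109.72], [-72.82, 74.43], [7.12, 147.25], [-82.49, 262.49], [11.32, 116.49], [-174.64, 174.64]. Speed limits (degrees/s): [159.86, 159.86, 180, 180, 180, 180, 180].

### API

Orientations are given as [roll, pitch, yaw] about the fixed x, y, z axes, in that order (R = Rz(yaw) Ry(pitch) Rx(roll)).
In Python, from station import robot, fingers, vision, workorder, recognise gives the robot as it stands. Calls block until the motion is done:
- robot.move_to(position, orientation): joint-space move of the TCP to a pose.
- robot.line_to(position, orientation=None, velocity=0.15, f_stop=None): straight line of the TCP; orientation=None keeps the orientation; velocity is the mean speed in m/s. With f_stop (N) it stops when the force on the tool has changed by that much, and returns True; else False.
- robot.move_j(angles): joint-space move.
- fingers.gripper_to(opening, force=None): opening from 0.0 (shut) to 1.0 (fully open); force is the grip in N (None keeps the last); returns when the fingers have stopped.
- robot.pause(seconds).
- robot.inverse_kinematics(position, orientation): joint angles nearest the present ones, or None.
- vision.grab_frame(name): name is "side" or "top"; returns the picture (480x640x3 uint8, red, green, blue); there is no depth.
- vision.calibration(name): a dict with "mtx" (3x3 intrinsics, pixels), "k1" (the pictures are not rectified: a ray, as slopes to the right and down, at radius r is drawn at 1 + k1 r^2 times it, then the intrinsics apply), "extrinsics" (4x4, takes a point from world to camera coordinates). Camera axes: x right, y up, looking along -z (the intrinsics and any distortion apply to the point x, -y, -z); pixel columns grow to the right and rows downward; lengths in m; the calibration is good to about 2 mm. A picture is of the moment at which its call begins. calibration takes no time and is no camera call.
A pose or a line that the arm cannot do raises robot.PlanningError and nothing moves.
- workorder.close_job(): hands the job in; it is judged then, once.
Trained networks look in the newest picture that a camera, given by its name, has taken for a name from the list of things; names that differ only in an ending like _2 or _b are one class to them, and where a whole thing is asked for, a point or a joint stands for the part that bears it (a point fixed in the world has none). Each returns a list of dicts, best first, with "p" (0 to 1); they miss things now and then, are a little off and sometimes report something else, mostly with a low value. They report only what shows in the picture. A call takes as long as a camera call. They do not tell look-alikes from the thing itself.
- recognise(label, camera): "rect" ([centre column, centre row, width, height] in pixels, round what is visible of it).
Readings, each from a call of its own:
- robot.current_time_s(): time.
- robot.current_joint_positions(): joint angles.
- robot.current_dq(): joint speeds.
- robot.current_joint_torque(): joint torques, N m.
- robot.current_tool_pos(): TCP position.
- robot.current_eef_rot(): TCP orientation.
- robot.current_contact_force(): force on the tool from outside, world axes, zero at the start.
- robot.current_torque(): the same for the moment, N m.
- robot.current_finger_gap(): opening from 0.0 (shut) to 1.0 (fully open).
- robot.current_gripper_force(): force on a finger pad.
Only numpy, scipy, OpenCV 4.12 (cv2) and the standard library are available. Lean on these libraries where they do the work, as an engineer would, in place of code of your own. Each camera call takes 0.05 s, during which the arm holds its last target. There are 200 camera calls.

### The job

Pack the care caddy for the next hearing-aid fitting: stand the pump spray bottle upright in the narrow round cup, stand the wide drying jar in the wide round dish, set the grey charging case flat in the square bin and lay the capped brush flat in the long trough, each resting on the floor of its own place. Leave the screw-cap bottle and the small jar standing where they are on the bench.

Things in the scene. Friction and masses are not known exactly. Their poses are not given: they have to be found in the camera images.
- spray: The spray bottle: white round plastic bottle, body 32 mm in diameter up to 64 mm, then a sloping shoulder and a slim white pump head with a small side nozzle (all within 14 mm of the axis), 94 mm tall in all; stands upright, about 60 g. Origin at the centre of its underside, z up, nozzle towards +x.
- dry_jar: The drying jar: wide round jar, 51 mm in diameter, 62 mm tall, pale grey body with a ribbed white screw lid; the wider and taller of the two jars, about 90 g. Origin at the centre of its underside, z up.
- charger: The charging case: closed grey box with rounded edges and a dark seam, 56 mm long (x), 44 mm wide (y), 40 mm tall, about 100 g. Origin at the centre of its underside, z up.
- brush: The capped cleaning brush, lying flat: square-section grey handle 18 by 18 mm with black ribs and a clear cap (16 by 16 mm) over the bristles, 100 mm long along x, cap towards +x, about 30 g. Origin at its middle, on its axis, 9 mm above what it lies on; the handle reaches from x = -50 to +12 mm and is the place to grip.
- cap_bottle: Look-alike that stays: white bottle with the same 32 mm body as the spray bottle but a broad plain ribbed screw cap (29 mm) and no nozzle, 84 mm tall. Origin at the centre of its underside, z up.
- small_jar: Look-alike that stays: the smaller jar, 38 mm in diameter, 42 mm tall, same grey body and white lid as the drying jar. Origin at the centre of its underside, z up.
- cup: Narrow round cup for the spray bottle: 48 mm inside diameter, 56 mm outside, inner floor 3 mm, rim 27 mm above its origin. One of four fixed grey inserts in a row (any order, 82 mm pitch) in a purple open caddy 340 by 138 mm, rim 22 mm above the table; all turned together. Origin at the centre of its underside, 4 mm above the table; z up, x across the caddy (short way), y along the row.
- dish: Wide round dish for the drying jar: 69 mm inside diameter, 77 mm outside, inner floor 3 mm and rim 15 mm above its origin. In the caddy row as the cup is; origin at the centre of its underside, 4 mm above the table, axes as the cup.
- square_bin: Shallow square bin for the charging case: 72 by 72 mm inside, 80 by 80 mm outside, inner floor 3 mm and rim 15 mm above its origin. In the caddy row as the cup is; origin at the centre of its underside, 4 mm above the table, axes as the cup.
- trough: Long narrow trough for the brush: inside 116 mm along x (across the caddy) by 40 mm along y, outside 124 by 48 mm, inner floor 3 mm and rim 9 mm above its origin. In the caddy row as the cup is; origin at the centre of its underside, 4 mm above the table, axes as the cup.
Things that resemble listed ones, but are neither listed nor needed, are in the scene too. What is shaped like the trough but pink, purple or turquoise is not meant.

How it is judged:
By the outcome, as a careful person would: the job done as asked, in the order asked, and still so for the second after the job is handed in, with the robot touching nothing.
It also fails if it takes over 96 s, if anything falls off the work surface, if the arm or the gripper's body presses on something with over 40 N, if the wrist force passes 120 N, or if a joint passes its speed limit or range.

## Working session

There is one attempt and no reset: what is moved stays moved. The work goes in short steps, each a Python script; the robot and the scene stay as the last script left them, time stands still between calls to the robot, and variables do not carry over. Pictures are saved under pics/ and viewed, at most 14 in all, crops included, and the job is handed in when it is done.

```bash
mkdir -p pics; ls
cat > h.py <<'E'
import numpy as np, cv2
from station import robot, fingers, vision, workorder, recognise
def pix(name,P):
    c=vision.calibration(name);E=np.array(c["extrinsics"]);p=np.atleast_2d(P)@E[:3,:3].T+E[:3,3]
    s=np.c_[p[:,0]/-p[:,2],-p[:,1]/-p[:,2]];s=s*(1+c["k1"]*(s**2).sum(1,keepdims=True))
    return (np.c_[s,np.ones(len(s))]@np.array(c["mtx"]).T)[:,:2]
def world(name,uv,z):
    c=vision.calibration(name);E=np.array(c["extrinsics"]);K=np.array(c["mtx"])
    d=(np.linalg.inv(K)@[uv[0],uv[1],1])[:2];s=d.copy()
    for _ in range(20): s=d/(1+c["k1"]*(s@s))
    r=E[:3,:3].T@[s[0],-s[1],-1];o=-E[:3,:3].T@E[:3,3]
    return o+r*(z-o[2])/r[2]
def snap(name,f):
    im=vision.grab_frame(name);cv2.imwrite(f"pics/{f}.png",im[:,:,::-1]);return im
E
python3 - <<'E'
from h import *
for n in("top","side"):
    snap(n,n+"0");c=vision.calibration(n);E=np.array(c["extrinsics"]);print(n,-E[:3,:3].T@E[:3,3],c["k1"],c["mtx"])
Z=dict(spray=.05,dry_jar=.062,charger=.04,brush=.018,cap_bottle=.084,small_jar=.042,cup=.031,dish=.019,square_bin=.019,trough=.013)
for l,z in Z.items():
  for n in("top","side"):
    for d in recognise(l,n)[:4]: print(l,n,round(d["p"],2),np.round(d["rect"]),world(n,d["rect"][:2],z)[:2].round(3))
print(robot.current_time_s())
E
```

```text
pics
top [0.32358985 0.02104701 1.12796003] -0.13936996458046833 [[543.61746116   0.         325.87635985]
 [  0.         543.61746116 239.16860209]
 [  0.           0.           1.        ]]
side [0.07541354 0.70014789 1.03385026] -0.19743368760512728 [[592.22584843   0.         318.12234067]
 [  0.         592.22584843 246.08346486]
 [  0.           0.           1.        ]]
spray top 0.73 [384. 286.  21.  19.] [ 0.428 -0.071]
spray side 0.66 [385. 236.  21.  34.] [ 0.426 -0.069]
dry_jar top 0.57 [243. 297.  33.  22.] [0.41 0.21]
dry_jar side 0.88 [315. 338.  23.  36.] [0.399 0.234]
charger top 0.59 [467. 292.  27.  25.] [ 0.413 -0.238]
charger top 0.43 [301. 188.  44.  40.] [0.636 0.094]
charger side 0.55 [428. 201.  24.  31.] [ 0.403 -0.229]
brush top 0.81 [315. 285.  44.  31.] [0.436 0.068]
brush side 0.83 [344. 289.  43.  27.] [0.433 0.081]
cap_bottle top 0.7 [173. 257.  24.  20.] [0.489 0.346]
cap_bottle top 0.22 [527. 252.  20.  21.] [ 0.486 -0.352]
cap_bottle side 0.81 [232. 367.  24.  37.] [0.478 0.379]
small_jar top 0.83 [525. 249.  23.  19.] [ 0.497 -0.363]
small_jar side 0.73 [423. 156.  16.  19.] [ 0.486 -0.358]
cup top 0.93 [378. 193.  26.  34.] [ 0.625 -0.067]
cup top 0.33 [171. 257.  24.  21.] [0.497 0.366]
cup side 0.96 [308. 209.  23.  23.] [ 0.62  -0.051]
dish top 0.69 [417. 198.  38.  34.] [ 0.616 -0.149]
dish side 0.93 [330. 189.  31.  26.] [ 0.621 -0.144]
square_bin top 0.8 [301. 189.  40.  38.] [0.639 0.095]
square_bin side 0.72 [261. 251.  49.  41.] [0.637 0.102]
trough top 0.96 [513. 190.  30.  62.] [ 0.632 -0.359]
trough top 0.9 [136. 177.  34.  55.] [0.679 0.459]
trough top 0.7 [337. 194.  28.  57.] [0.63  0.019]
trough top 0.65 [226. 194.  24.  60.] [0.635 0.258]
trough side 0.89 [217. 302.  57.  45.] [0.629 0.259]
trough side 0.71 [284. 231.  47.  46.] [0.635 0.022]
trough side 0.69 [372. 142.  50.  28.] [ 0.634 -0.357]
1.1
```

View pics/top0.png

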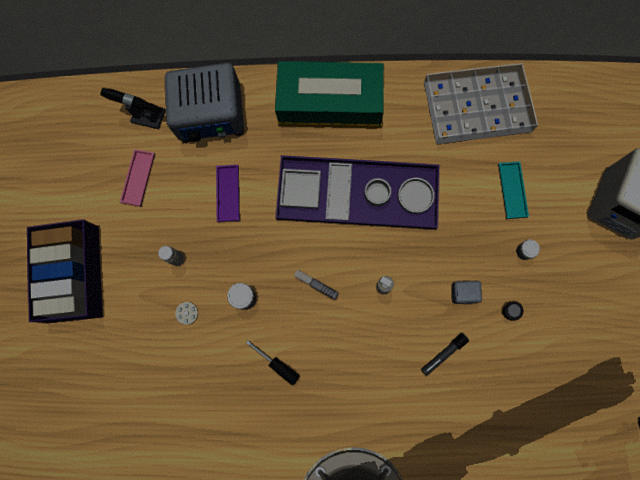

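View pics/side0.png

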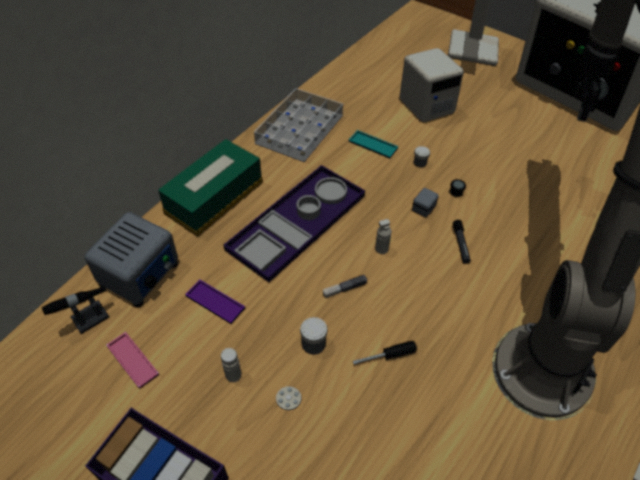

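Run:
```python
import cv2,numpy as np
t=cv2.imread("pics/top0.png");s=cv2.imread("pics/side0.png")
def crop(im,x,y,w,h,k): 
    c=cv2.resize(im[y:y+h,x:x+w],None,fx=k,fy=k,interpolation=cv2.INTER_CUBIC);return cv2.convertScaleAbs(c,alpha=1.6)
def row(im,L): return np.hstack([crop(im,x,y,50,50,4) for x,y in L])
a=np.zeros((600,800,3),np.uint8)
a[:400,:800]=cv2.resize(crop(t,265,145,180,90,4),(800,400));a[400:]=row(t,[(360,260),(215,270),(440,267),(290,260)])
cv2.imwrite("pics/m1.png",a)
b=row(s,[(360,210),(290,312),(400,175),(320,262)]);cv2.imwrite("pics/m2.png",np.vstack([b,cv2.resize(crop(s,220,160,150,120,3),(500,400)).copy() if 0 else np.hstack([crop(s,220,160,150,120,3),np.zeros((360,350,3),np.uint8)])]))
```

```text
(no output)
```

View pics/m1.png

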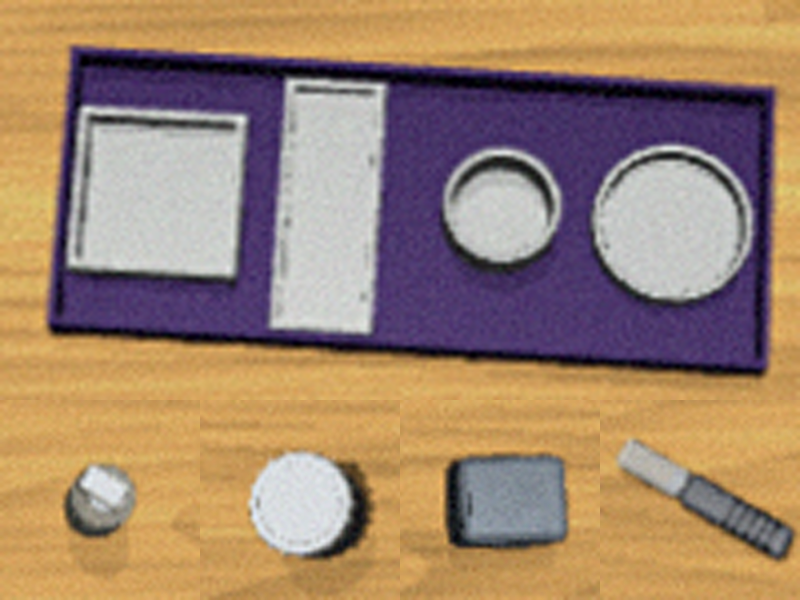

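View pics/m2.png

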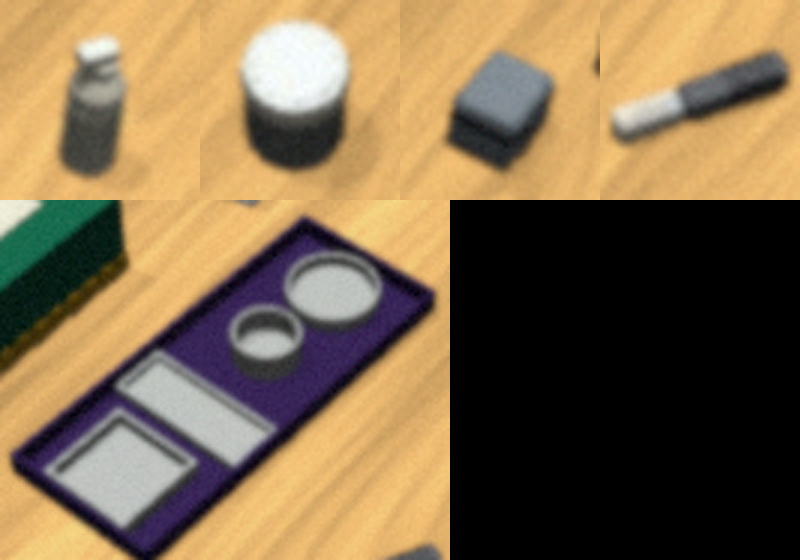

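Run:
```python
from h import *
f=lambda n,uv,z:world(n,uv,z)[:2]
C=lambda u,v:(265+u/4.4444,145+v/4.4444)
S=lambda u,v:(220+u/3,160+(v-200)/3)
def show(l,a,b): print(l,"top",a.round(4),"side",b.round(4))
show("cup",f("top",C(502,208),.031),f("side",S(267,333),.031))
show("dish",f("top",C(672,223),.019),f("side",S(333,288),.019))
bt=np.array([f("top",C(*p),.019) for p in[(83,108),(248,115),(236,278),(67,270)]]);bs=np.array([f("side",S(*p),.019) for p in[(122,407),(197,462),(122,530),(45,468)]])
show("bin",bt.mean(0),bs.mean(0))
tt=np.array([f("top",C(*p),.013) for p in[(287,78),(387,84),(372,332),(270,328)]]);ts=np.array([f("side",S(*p),.013) for p in[(160,350),(275,430),(235,470),(115,385)]])
show("trough",tt.mean(0),ts.mean(0))
ct=np.array([f("top",C(*p),.022) for p in[(70,47),(775,88),(767,372),(50,330)]]);d=ct[0]-ct[1]+ct[3]-ct[2];print("caddy yaw(y axis)",ct.mean(0),np.degrees(np.arctan2(-d[0],d[1])),np.linalg.norm(d)/2)
show("spray",f("top",(385,284.5),.064),f("side",(382,250.5),0))
show("jar",f("top",(240.25,295.75),.062),f("side",(314,327.5),.062))
show("charger",f("top",(468.25,292.25),.04),f("side",(426,198),.04))
a=[f("top",(336.25,297),.012),f("side",(365,279),.012)];b=[f("top",(296.5,272.5),.012),f("side",(325,293.25),.012)]
show("handle",*a);show("cap",*b)
for i in(0,1): d=b[i]-a[i];print(np.degrees(np.arctan2(d[1],d[0])),np.hypot(*d))
# charger yaw: top-face edges
im=cv2.imread("pics/top0.png")
cs=np.array([f("top",(440+u/4,267+v/4),.04) for u,v in[(62,57),(165,57),(167,145),(63,147)]]);print(cs.round(3).tolist(),cs.mean(0))
c2=np.array([f("side",(400+u/4,175+v/4),.04) for u,v in[(100,50),(153,82),(110,135),(55,103)]]);print(c2.round(3).tolist(),c2.mean(0))
```

```text
cup top [ 0.6269 -0.0662] side [ 0.6267 -0.064 ]
dish top [ 0.6213 -0.1477] side [ 0.6193 -0.1442]
bin top [0.6417 0.0961] side [0.6421 0.0978]
trough top [0.6356 0.0149] side [0.6354 0.0172]
caddy yaw(y axis) [ 0.63091412 -0.0257731 ] -4.69268070316286 0.3382984689946438
spray top [ 0.4296 -0.071 ] side [ 0.4279 -0.0683]
jar top [0.4127 0.2144] side [0.4141 0.2152]
charger top [ 0.4125 -0.2404] side [ 0.4117 -0.2346]
handle top [0.4111 0.0252] side [0.4127 0.0287]
cap top [0.4632 0.1065] side [0.4612 0.1087]
57.310038450097046 0.09655519333413122
58.773726431962885 0.09354103640390428
[[0.435, -0.216], [0.434, -0.268], [0.39, -0.267], [0.39, -0.214]] [ 0.41227957 -0.2410891 ]
[[0.43, -0.264], [0.392, -0.259], [0.392, -0.206], [0.431, -0.21]] [ 0.41137963 -0.2347758 ]
```

```bash
cat >> h.py <<'E'
def pickplace(src,ys,dst,yd,z,width,zt=.2,force=35,off=(0,0)):
    """src/dst: xy of the TCP at grasp and place; z: TCP height at grasp; width in mm"""
    s=[180,0,ys];d=[180,0,yd]
    fingers.gripper_to(min(1,(width+28)/85))
    robot.move_to([*src,zt],s)
    hit=robot.line_to([*src,z],velocity=.15,f_stop=15)
    fingers.gripper_to(0,force=force)
    print("hit",hit,"grip mm",robot.current_finger_gap()*85,robot.current_gripper_force(),robot.current_tool_pos())
    robot.line_to([*src,zt],velocity=.2)
    print("after lift mm",robot.current_finger_gap()*85)
    robot.move_to([*dst,zt],d)
    robot.line_to([*dst,z+.022],velocity=.15)
    hit=robot.line_to([*dst,z+.003],velocity=.03,f_stop=4)
    print("place hit",hit,robot.current_tool_pos(),robot.current_time_s())
    fingers.gripper_to(min(1,(width+9)/85)); robot.pause(.2)
    robot.line_to([*dst,zt],velocity=.2)
    print("t",robot.current_time_s())
E
python3 - <<'E'
from h import *
print(robot.current_eef_rot())
for p,y in[((.429,-.0697),85),((.6268,-.065),85.3),((.4135,.2147),90),((.62,-.146),85.3),((.412,-.238),90),((.437,.067),58),((.6355,.016),-4.7)]:
    print(y,[None if q is None else np.round(q) for q in (robot.inverse_kinematics([*p,.05],[180,0,y+k]) for k in(0,180))])
pickplace((.429,-.0697),90,(.6268,-.065),85.3,.049,32,zt=.2)
snap("top","t1");snap("side","s1")
E
python3 - <<'E'
import cv2,numpy as np
t=cv2.imread("pics/t1.png")[140:320,150:490];s=cv2.imread("pics/s1.png")[130:380,200:460]
a=np.zeros((600,800,3),np.uint8);t=cv2.resize(t,(510,270));s=cv2.resize(s,(620,600))
cv2.imwrite("pics/m3.png",cv2.convertScaleAbs(s,alpha=1.5))
E
```

```text
[1.79995963e+02 1.22661228e-03 1.99906142e+01]
85 [array([ 34.,  18., -32., 116.,  13.,  49., -10.]), array([ -44.,   26.,   65.,  118.,  -30.,   54., -148.])]
85.3 [array([ 28.,  40., -38.,  85.,  27.,  64., -20.]), array([ -33.,   50.,   64.,   87.,  -47.,   72., -146.])]
90 [array([  9.,  26., -49., 111.,  24.,  54., -51.]), array([ 17.,  32., -62., 111.,  33.,  58., 120.])]
85.3 [array([ 32.,  39., -32.,  84.,  22.,  63.,  -9.]), array([  10.,   35.,    2.,   85.,   -1.,   60., -172.])]
90 [array([ 47.,  21., -24., 110.,  11.,  51.,  18.]), array([  26.,   19.,    2.,  111.,   -1.,   50., -151.])]
58 [array([ 30.,  24., -50., 114.,  23.,  52., -64.]), array([ 37.,  29., -61., 114.,  31.,  55., 109.])]
-4.7 [array([  12.,   38.,  -24.,   84.,   16.,   62., -109.]), array([ 25.,  44., -47.,  83.,  33.,  67.,  59.])]
hit False grip mm 28.337168830785018 34.37556865043007 [ 0.43003253 -0.06982148  0.04985184]
after lift mm 28.302856931431023
place hit True [ 0.62711259 -0.06494028  0.05695798] 8.1
t 9.45
```

View pics/m3.png

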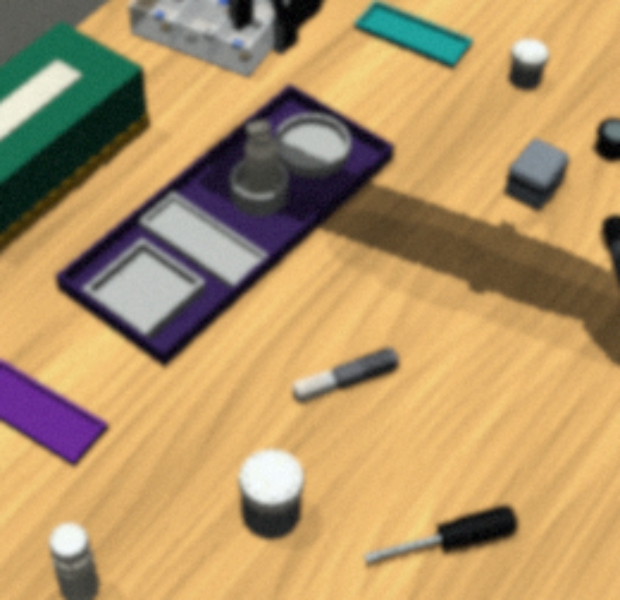

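The side view shows the spray bottle upright in the cup, at about (260,170) in the crop. Next are the jar, the case and the brush.

```bash
sed -i 's|    print("after lift mm".*|    g=robot.current_finger_gap()*85; print("after lift mm",g); assert g>.7*width|' h.py
python3 - <<'E'
from h import *
pickplace((.4135,.2147),90,(.620,-.146),85.3,.035,51)
pickplace((.412,-.238),90,(.642,.097),85.3,.031,44)
u=np.array([np.cos(np.radians(58)),np.sin(np.radians(58))]);v=np.array([np.cos(np.radians(-4.7)),np.sin(np.radians(-4.7))])
pickplace(np.array([.437,.067])-.008*u,58,np.array([.6355,.016])-.008*v,-4.7,.0245,18)
robot.move_to([.42,-.1,.25],[180,0,60])
snap("top","t2");snap("side","s2")
a=cv2.imread("pics/t2.png")[140:320,150:550];b=cv2.imread("pics/s2.png")[130:310,210:390]
cv2.imwrite("pics/m4.png",cv2.convertScaleAbs(cv2.resize(a,None,fx=2,fy=2),alpha=1.5));cv2.imwrite("pics/m5.png",cv2.convertScaleAbs(cv2.resize(b,(600,600)),alpha=1.5))
E
```

```text
hit False grip mm 49.03184417981978 35.54859280586243 [0.41421563 0.2150947  0.03596638]
after lift mm 49.07984046673473
place hit True [ 0.6205946  -0.14620694  0.04256415] 17.0667
t 18.475
hit False grip mm -0.4440014663261268 0.0 [ 0.41194651 -0.23798829  0.03098063]
after lift mm -0.3105508317299636Traceback (most recent call last):
  File "<stdin>", line 3, in <module>
  File "h.py", line 24, in pickplace
    g=robot.current_finger_gap()*85; print("after lift mm",g); assert g>.7*width
                                                                      ^^^^^^^^^^
AssertionError
```

Run:
```python
from h import *
snap("top","t2");snap("side","s2")
a=cv2.imread("pics/t2.png")[140:320,150:550];b=cv2.imread("pics/s2.png")[110:290,270:510]
a=cv2.resize(a,None,fx=2,fy=2);b=cv2.resize(b,(320,240))
cv2.imwrite("pics/m4.png",cv2.convertScaleAbs(np.vstack([a,np.hstack([b,np.zeros((240,480,3),np.uint8)])]),alpha=1.5))
for n in("top","side"):
  for d in recognise("charger",n)[:3]: print(n,d["p"],np.round(d["rect"]),world(n,d["rect"][:2],.02)[:2].round(3))
```

```text
top 0.94 [467. 291.  29.  22.] [ 0.417 -0.242]
side 0.88 [427. 202.  29.  31.] [ 0.411 -0.244]
```

View pics/m4.png

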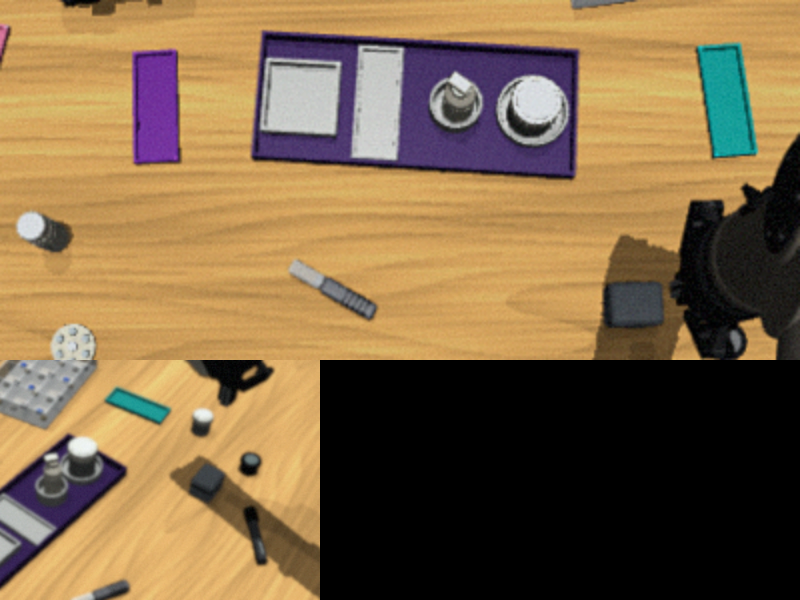

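Run:
```python
from h import *
p=robot.current_tool_pos();print(p,robot.current_eef_rot(),robot.current_joint_positions().__repr__(),pix("top",p),pix("side",p),robot.current_contact_force(),robot.current_time_s())
```

```text
[ 0.41128348 -0.23760331  0.19884567] [-1.79890576e+02 -9.22781002e-02  9.00139980e+01] array([ 68.89860455,  15.51266004, -49.5931161 ,  98.20662923,
        12.30490312,  72.12413089,  16.51344156]) [[488.06582879 284.89435681]] [[437.50023199 146.22737022]] [ 0.13371183 -0.40167476 -0.11437547] 22.8
```

View pics/s2.png

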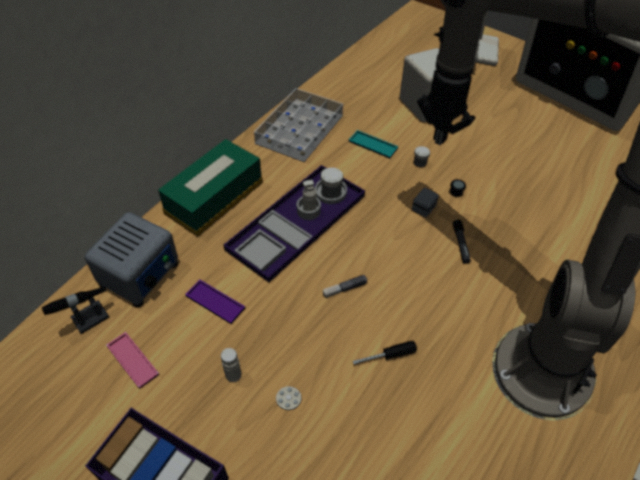

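Run:
```python
import cv2,numpy as np
L=[]
for n,x,y in(("top0",442,267),("t2",442,267),("side0",403,177),("s2",403,177)):
    c=cv2.imread(f"pics/{n}.png")[y:y+50,x:x+50];L.append(cv2.convertScaleAbs(cv2.resize(c,(300,300),interpolation=cv2.INTER_CUBIC),alpha=1.6 if "0" in n else 3))
cv2.imwrite("pics/m6.png",np.vstack([np.hstack(L[:2]),np.hstack(L[2:])]))
```

```text
(no output)
```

View pics/m6.png

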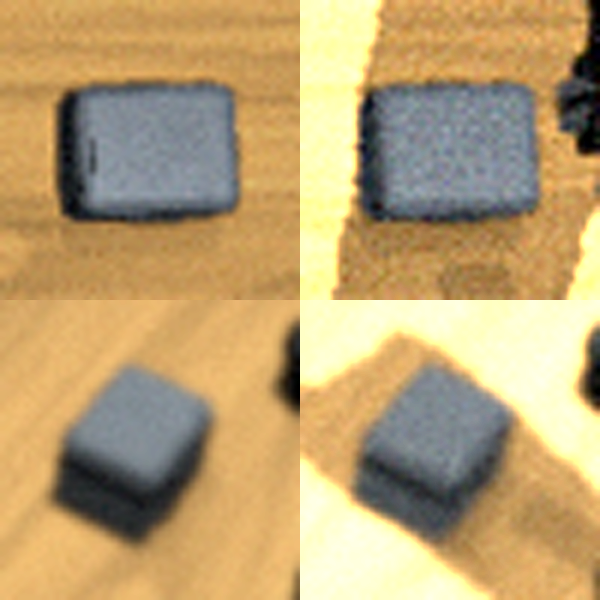

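Run:
```python
from h import *
print(robot.current_finger_gap(),robot.current_gripper_force())
fingers.gripper_to(1.0);print(robot.current_finger_gap())
snap("top","t3");snap("side","s3")
fingers.gripper_to(0.5);print(robot.current_finger_gap(),robot.current_time_s())
snap("top","t4");snap("side","s4")
r=[]
for k in "234":
    a=cv2.imread(f"pics/t{k}.png")[220:330,440:560];b=cv2.imread(f"pics/s{k}.png")[70:180,380:500]
    r.append(np.vstack([cv2.resize(x,(260,240)) for x in(a,b)]))
cv2.imwrite("pics/m7.png",cv2.convertScaleAbs(np.hstack(r),alpha=2.5))
```

```text
-0.0017269877877555784 0.0
0.9978252243410033
0.5047226006953403 24.175
```

View pics/m7.png

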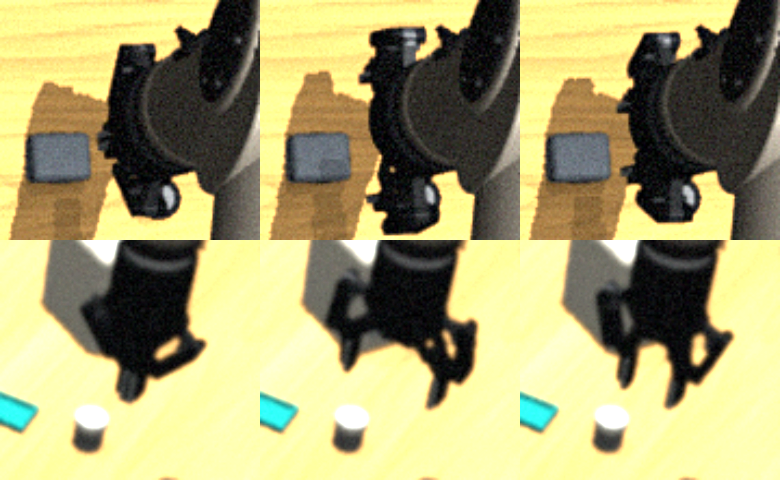

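Run:
```python
from h import *
P=(.412,-.238)
fingers.gripper_to(.85)
print(robot.line_to([*P,.023],[180,0,90],f_stop=10),robot.current_tool_pos(),robot.current_contact_force())
fingers.gripper_to(.56,force=25);print(robot.current_finger_gap(),robot.current_gripper_force(),robot.current_tool_pos())
for o in(.5,.45,0):
    fingers.gripper_to(o);print(o,robot.current_finger_gap(),robot.current_gripper_force(),robot.current_contact_force(),robot.current_tool_pos())
    if o==.45 and robot.current_finger_gap()<.46: break
robot.pause(.2);snap("top","t5");snap("side","s5");print(robot.current_time_s())
c=cv2.imread("pics/s5.png")[120:240,360:480];d=cv2.imread("pics/t5.png")[230:350,410:530]
cv2.imwrite("pics/m8.png",cv2.convertScaleAbs(np.hstack([cv2.resize(x,(400,400)) for x in(c,d)]),alpha=2.5))
```

```text
False [ 0.412821   -0.23833379  0.02378019] [-0.17165774 -0.50538747  0.22673388]
0.5609290397239364 0.43270046822726727 [ 0.41277957 -0.23828055  0.02351579]
0.5 0.5016897306480748 16.619945168495178 [0.27346161 0.16295303 4.18853014] [ 0.41281003 -0.23824849  0.02362576]
0.45 0.49956518238913017 24.579309225082397 [-0.13187338 -0.66544959  6.77457643] [ 0.41281057 -0.23824089  0.02370954]
0 0.5027586424948104 24.578979313373566 [0.01645232 1.13552789 6.14708412] [ 0.41280072 -0.23822932  0.02371271]
27.325
```

View pics/m8.png

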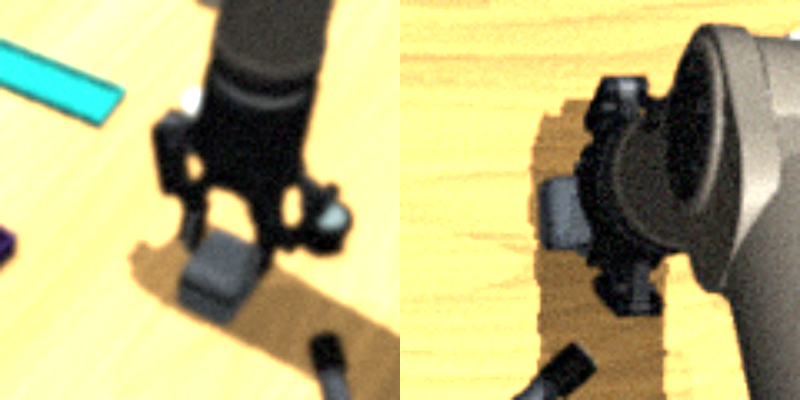

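The case is gripped this time, with a gap of about 43 mm. I'll lift it and place it.

Run:
```python
from h import *
P=(.412,-.238);D=(.642,.097);z=.0237
fingers.gripper_to(0,force=35)
robot.line_to([*P,.06],velocity=.1);g=robot.current_finger_gap();print(g);assert g>.4
robot.line_to([*P,.17],velocity=.2)
robot.move_to([*D,.17],[180,0,85.3]);print(robot.current_finger_gap())
robot.line_to([*D,.05],velocity=.15)
print(robot.line_to([*D,z+.004],velocity=.03,f_stop=5),robot.current_tool_pos(),robot.current_contact_force(),robot.current_time_s())
snap("side","s6")
c=cv2.imread("pics/s6.png")[190:290,210:310];cv2.imwrite("pics/m9.png",cv2.convertScaleAbs(cv2.resize(c,(500,500)),alpha=2))
```

```text
0.493202549570198
0.489424416648148
True [0.64169179 0.09685265 0.03102348] [-0.38973341 -0.40731902  3.88204011] 31.825
```

View pics/m9.png

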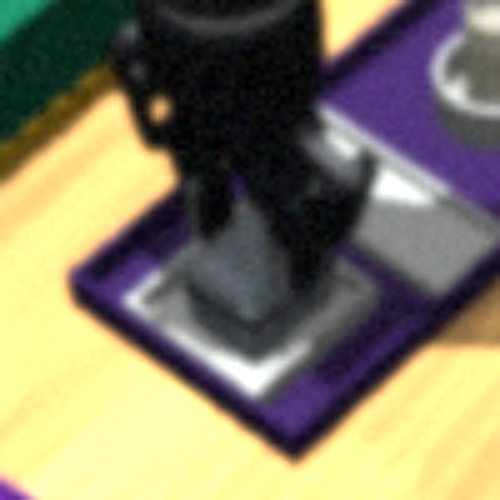

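Run:
```python
from h import *
fingers.gripper_to(.57);robot.pause(.2);robot.line_to([.642,.097,.2],velocity=.15)
u=np.array([np.cos(np.radians(58)),np.sin(np.radians(58))]);v=np.array([np.cos(np.radians(-4.7)),np.sin(np.radians(-4.7))])
pickplace(np.array([.437,.067])-.008*u,58,np.array([.6355,.016])-.008*v,-4.7,.021,18,zt=.18,force=30)
robot.move_to([.40,-.15,.3],[180,0,60])
snap("top","t7");snap("side","s7")
a=cv2.imread("pics/t7.png")[140:320,260:460];b=cv2.imread("pics/s7.png")[150:290,220:380]
cv2.imwrite("pics/m10.png",cv2.convertScaleAbs(np.hstack([cv2.resize(a[:110],(400,220)),cv2.resize(b,(400,350))[:220]]) if 0 else np.vstack([cv2.resize(a[:95],(600,285)),cv2.resize(b[:],(360,315),).copy() if 0 else cv2.copyMakeBorder(cv2.resize(b,(360,315)),0,0,0,240,0)]),alpha=1.8))
```

```text
hit False grip mm -0.17665947987459124 0.0 [0.43283835 0.0601572  0.02112204]
after lift mm -0.14705142785550462Traceback (most recent call last):
  File "<stdin>", line 4, in <module>
  File "h.py", line 24, in pickplace
    g=robot.current_finger_gap()*85; print("after lift mm",g); assert g>.7*width
                                                                      ^^^^^^^^^^
AssertionError
```

Run:
```python
from h import *
q=robot.current_tool_pos();robot.move_to([.40,-.15,.25],[180,0,60])
snap("top","t7");snap("side","s7")
for l,z in(("brush",.012),("charger",.047)):
  for n in("top","side"):
    for d in recognise(l,n)[:2]: print(l,n,round(d["p"],2),np.round(d["rect"],1),world(n,d["rect"][:2],z)[:2].round(3))
R=lambda f,x,y,w,h:cv2.resize(cv2.imread(f"pics/{f}.png")[y:y+h,x:x+w],(400,300),interpolation=cv2.INTER_CUBIC)
cv2.imwrite("pics/m10.png",cv2.convertScaleAbs(np.vstack([np.hstack([R("t7",285,255,60,45),R("s7",315,265,60,45)]),np.hstack([R("t7",270,145,180,90),R("s7",220,160,150,120)])]),alpha=1.7))
print(robot.current_time_s())
```

```text
brush top 0.57 [316.4 285.6  45.8  31. ] [0.435 0.066]
brush side 0.84 [346.2 287.5  45.7  25.6] [0.433 0.071]
brush side 0.43 [330.7 189.4  32.   22.8] [ 0.624 -0.149]
charger top 0.78 [302.1 187.8  23.9  24.2] [0.635 0.091]
charger side 0.61 [265.6 245.1  28.8  33.1] [0.624 0.1  ]
38.525
```

View pics/m10.png

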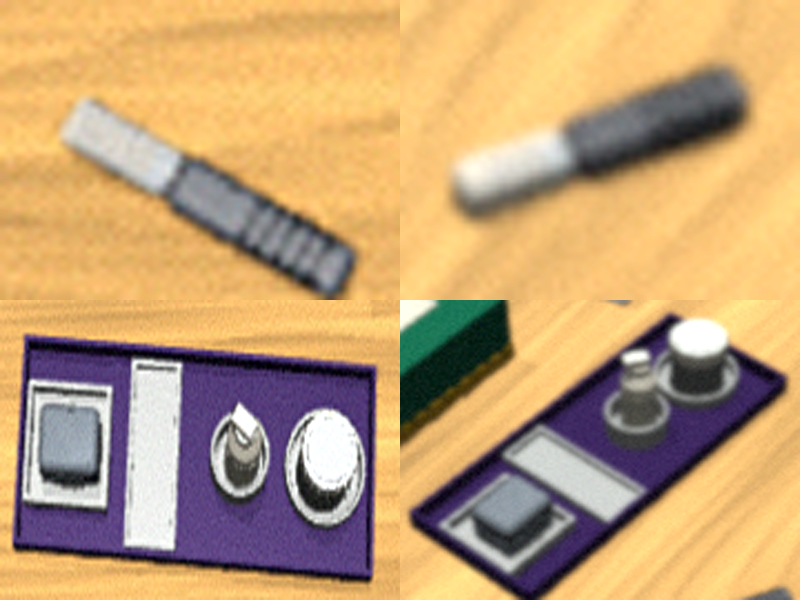

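Run:
```python
from h import *
print(robot.tip_reach)
u=np.array([np.cos(np.radians(58)),np.sin(np.radians(58))]);P=np.array([.437,.067])-.01*u
fingers.gripper_to(.5,force=25)
robot.move_to([*P,.12],[180,0,58])
print(robot.line_to([*P,.0185],f_stop=8,velocity=.1),robot.current_tool_pos(),robot.current_contact_force())
for o in(.3,.25,.2,.17,.14):
    fingers.gripper_to(o);g=robot.current_finger_gap();print(o,g,robot.current_gripper_force(),robot.current_contact_force()[2],robot.current_tool_pos()[2])
    if g>o+.015: break
fingers.gripper_to(0,force=30);print(robot.current_finger_gap(),robot.current_gripper_force(),robot.current_time_s())
```

```text
0.017
False [0.43235792 0.05873063 0.01904704] [-0.60098641 -0.00162635 -0.00295123]
0.3 0.2989077420001032 0.0 1.083991234972478 0.018784163639477474
0.25 0.2466753297120396 0.0 0.02617770387840936 0.018549239341402898
0.2 0.20118866002657385 0.0 -0.5719224368351105 0.01847871902749736
0.17 0.1689177852191468 0.0 0.5327099160947494 0.018483898927104298
0.14 0.14046235851533795 0.0 -0.18545043681587187 0.01850195576078781
0.0019215149851240898 0.0 42.6167
```

Run:
```python
from h import *
u=np.array([np.cos(np.radians(58)),np.sin(np.radians(58))]);P=np.array([.437,.067])-.01*u
snap("side","s8")
fingers.gripper_to(.5,force=25)
hit=robot.line_to([*P,.007],f_stop=4,velocity=.02);print(hit,robot.current_tool_pos(),robot.current_contact_force(),robot.current_time_s())
snap("side","s9");snap("top","t9")
R=lambda f,x,y,w,h:cv2.resize(cv2.imread(f"pics/{f}.png")[y:y+h,x:x+w],(400,400),interpolation=cv2.INTER_CUBIC)
cv2.imwrite("pics/m11.png",cv2.convertScaleAbs(np.hstack([R("s8",300,220,90,90),R("s9",300,220,90,90)]),alpha=2.5))
```

```text
False [0.4317119  0.05858352 0.00698483] [-0.57926543  0.68011924 -0.32275443] 43.875
```

View pics/m11.png

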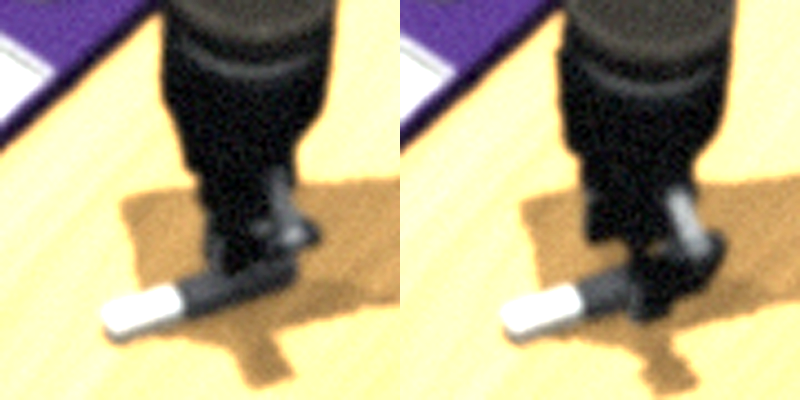

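The picture explains both misses: the real fingertips sit about 17 mm higher than stated. At this lower height the fingers straddle the brush, so I'll grip it here.

Run:
```python
from h import *
u=np.array([np.cos(np.radians(58)),np.sin(np.radians(58))]);v=np.array([np.cos(np.radians(-4.7)),np.sin(np.radians(-4.7))])
P=np.array([.437,.067])-.01*u;D=np.array([.6355,.016])-.01*v
fingers.gripper_to(0,force=25);g=robot.current_finger_gap();z=robot.current_tool_pos()[2];print(g,z,robot.current_gripper_force());assert g>.1
robot.line_to([*P,.05],velocity=.1);print(robot.current_finger_gap());assert robot.current_finger_gap()>.1
robot.line_to([*P,.15],velocity=.2)
robot.move_to([*D,.15],[180,0,-4.7]);print(robot.current_finger_gap())
robot.line_to([*D,.035],velocity=.15)
print(robot.line_to([*D,z+.004],velocity=.02,f_stop=3),robot.current_tool_pos(),robot.current_contact_force())
fingers.gripper_to(g+.1);robot.pause(.2)
robot.line_to([*D,.18],velocity=.15)
robot.move_to([.40,-.15,.25],[180,0,60]);print(robot.current_time_s())
snap("top","t10");snap("side","s10")
R=lambda f,x,y,w,h:cv2.resize(cv2.imread(f"pics/{f}.png")[y:y+h,x:x+w],(400,int(400*h/w)),interpolation=cv2.INTER_CUBIC)
a=R("t10",270,145,180,90);b=R("s10",220,160,150,120)
A=np.zeros((320,800,3),np.uint8);A[:a.shape[0],:400]=a;A[:b.shape[0],400:]=b
cv2.imwrite("pics/m12.png",cv2.convertScaleAbs(A,alpha=1.7))
```

```text
-0.00042389973776853934 0.007023247134564547 0.0Traceback (most recent call last):
  File "<stdin>", line 4, in <module>
AssertionError
```

Run:
```python
from h import *
c=np.array([.848,-.53])
for s in(-.021,.021):
    for z in(-.01,.007,.02): print(s,z,pix("side",[*(np.array([.4317,.0586])+s*c),z]))
print(robot.current_tool_pos(),robot.current_eef_rot(),robot.current_finger_gap(),robot.current_contact_force())
snap("top","t11");snap("side","s11")
for n in("top","side"):
    for d in recognise("brush",n)[:2]: print(n,round(d["p"],2),np.round(d["rect"],1),world(n,d["rect"][:2],.012)[:2].round(3))
def d(a,b,n): 
    x=cv2.imread(f"pics/{a}.png").astype(int);y=cv2.imread(f"pics/{b}.png").astype(int);return abs(x-y).sum(2)
R=lambda f,x,y,w,h:cv2.resize(cv2.imread(f"pics/{f}.png")[y:y+h,x:x+w],(390,390),interpolation=cv2.INTER_CUBIC)
cv2.imwrite("pics/m13.png",cv2.convertScaleAbs(np.hstack([R("s11",310,240,70,70),R("t11",285,245,70,70)]),alpha=2.5))
print(robot.current_time_s())
```

```text
-0.021 -0.01 [[353.47969289 297.48679244]]
-0.021 0.007 [[353.94940304 292.94572247]]
-0.021 0.02 [[354.31490972 289.4055792 ]]
0.021 -0.01 [[345.33713833 282.67552605]]
0.021 0.007 [[345.70981205 278.05716278]]
0.021 0.02 [[345.99967496 274.45872598]]
[0.43173555 0.05851118 0.00702325] [ 1.79995887e+02 -1.77111076e-03  5.79992681e+01] -0.00042389973776853934 [-0.33292291 -0.13281853 -1.02093965]
side 0.6 [342.9 289.4  44.9  18.8] [0.436 0.079]
44.6583
```

View pics/m13.png

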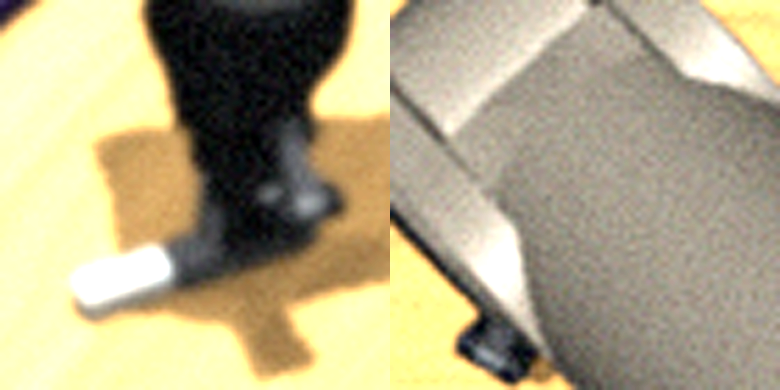

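```bash
cat > b.py <<'E'
from h import *
u=np.array([np.cos(np.radians(58)),np.sin(np.radians(58))]);v=np.array([np.cos(np.radians(-4.7)),np.sin(np.radians(-4.7))])
P=np.array([.437,.067])-.01*u;D=np.array([.6355,.016])-.01*v
robot.line_to([*P,.03],velocity=.1)
g=0
for zz in(-.002,-.006,-.010):
    fingers.gripper_to(.5,force=25)
    hit=robot.line_to([*P,zz],f_stop=5,velocity=.03);print(hit,robot.current_tool_pos(),robot.current_contact_force())
    if hit: robot.line_to([*P,robot.current_tool_pos()[2]+.003])
    fingers.gripper_to(.15);g=robot.current_finger_gap();print(g,robot.current_gripper_force(),robot.current_contact_force())
    if g>.165 or hit: break
print(robot.current_time_s());assert g>.165
fingers.gripper_to(0);z=robot.current_tool_pos()[2]
robot.line_to([*P,.05],velocity=.08);print(robot.current_finger_gap());assert robot.current_finger_gap()>.1
robot.line_to([*P,.15],velocity=.2)
robot.move_to([*D,.15],[180,0,-4.7]);print(robot.current_finger_gap())
robot.line_to([*D,.03],velocity=.15)
print(robot.line_to([*D,z+.004],velocity=.02,f_stop=3),z,robot.current_tool_pos(),robot.current_contact_force())
fingers.gripper_to(g+.1);robot.pause(.2)
robot.line_to([*D,.18],velocity=.15)
robot.move_to([.40,-.15,.25],[180,0,60]);print(robot.current_time_s())
snap("top","t12");snap("side","s12")
Z=dict(brush=.017,charger=.047,spray=.05,dry_jar=.069,trough=.013,cap_bottle=.084,small_jar=.042)
for l,z in Z.items():
  for n in("top","side"):
    for d in recognise(l,n)[:2]: print(l,n,round(d["p"],2),np.round(d["rect"],1),world(n,d["rect"][:2],z)[:2].round(3))
E
python3 b.py
```

```text
False [ 0.43191342  0.05856898 -0.00183032] [-0.98584503  0.51868752 -0.22764688]
0.20107676076559355 25.845979750156403 [-0.0414235  -0.81889159  2.40084316]
47.075
0.20022002337244144
0.19877801743551834
True -0.0017323270334471362 [0.62539008 0.01677208 0.00538182] [0.24266759 0.04964287 4.82619792]
54.9417
brush top 0.55 [337.4 191.3  10.9  50.2] [0.634 0.018]
brush side 0.6 [283.8 229.2  36.5  27.5] [0.636 0.021]
charger top 0.57 [302.2 187.2  23.6  27.5] [0.636 0.091]
charger top 0.36 [417.9 193.3  33.9  26.2] [ 0.618 -0.147]
charger side 0.8 [264.7 244.9  34.   36.9] [0.626 0.101]
spray top 0.56 [380.5 190.4  19.4  27.1] [ 0.625 -0.07 ]
spray side 0.63 [312.2 196.1  17.5  28.2] [ 0.626 -0.075]
dry_jar top 0.59 [417.4 193.1  35.   27.7] [ 0.612 -0.143]
dry_jar side 0.66 [334.1 182.4  19.1  28. ] [ 0.599 -0.125]
trough top 0.91 [512.3 185.3  27.6  51.5] [ 0.641 -0.358]
trough top 0.88 [338.2 195.2  28.8  55.3] [0.626 0.017]
trough side 0.94 [215.8 300.9  55.3  44.9] [0.634 0.258]
trough side 0.86 [133.5 360.6  55.2  55.5] [0.673 0.462]
cap_bottle top 0.79 [170.6 255.9  24.1  20.9] [0.491 0.351]
cap_bottle side 0.86 [232.2 365.9  25.5  35.8] [0.479 0.378]
cap_bottle side 0.61 [333.7 183.3  18.8  29.3] [ 0.59 -0.11]
small_jar side 0.6 [421.5 155.4  12.7  20.6] [ 0.491 -0.358]
```

Run:
```python
from h import *
for uv in((338,166.2),(336.5,216.4)): print(world("top",uv,.018))
print(world("top",(380.5,190.4),.06),robot.current_contact_force(),workorder.close_job())
```

```text
[0.6889763  0.01593379 0.018     ]
[0.57905158 0.02137305 0.018     ]
the job is handed in; nothing more can be done
[ 0.62172397 -0.06918825  0.06      ] [-0.78737499 -0.70639034 -0.67573069] None
```

The job is handed in at about 55 s: the spray bottle, drying jar, charging case and brush were placed in that order, each stopping at floor height in its own place. I confirmed the first three by picture, but the brush only by its touchdown height and the detections because I had used all my picture views; the screw-cap bottle and small jar were detected where they started.

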